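Clip a two-well slide into the aquarium viewing stage

TASK

Load the two-well slide from the cork mat into the viewing stage: draw the sprung curved arm back (the slide's own long side can push it), set the slide flat down on the stage with one long side against the fixed edge and one end right up against the end stop, and let go so that the arm holds it there. The slide is glass: feel your way gently, with pushes of no more than about 10 N on the stage, edge or stop, and leave the bottle, the jar and the brush where they are.

Things in the scene. Friction and masses are not known exactly. Their poses are not given: they have to be found in the camera images.
- slide_mid (a point): Centre of the loose slide, 20 mm above its underside. Glass plate 90 (x) by 46 (y) by 10 mm thick with two round wells; on its middle a grey upright grip rib 44 mm along x, 14 mm thick in y, rising 30 mm above the plate (40 mm in all). Same turned end for end: either way round is right. 0.08 to 0.15 kg. Starts flat on the mat, turned up to 0.8 rad from the mat's x
- stage: Fixed viewing stage: black base 210 (x) by 130 (y) by 20 mm high, origin at the centre of its underside on the table. On its top: along -y a low aluminium fixed edge, inner face at y = -35 mm; towards +x the end stop, face at x = +45 mm; on the +y side the sprung arm. Loaded rightly the slide is parallel to the stage, centre at stage x = 0, y = -12 mm, underside on the stage's top
- edge_mid (a point): Point on the top inner corner of the fixed edge, at stage (-10, -35, 25) mm, half-way along it; axes as the stage's. The edge is 5 mm high above the stage's top, 10 mm thick and 130 mm long
- nose (a point): Point of the curved steel arm's rounded nose (radius 6 mm) that presses on the slide; at rest at stage x = 0, y = 0, 26.5 mm above the table, 11 mm inside the room the slide needs. The arm lies 1 to 12 mm above the stage's top, so a slide carried just over the 5 mm fixed edge can still push it. Its vertical pivot is at stage (90, 35) mm; between, it bows out to +y
- clip (a joint): Angle of the sprung arm, rad: 0 at rest, growing as the nose is drawn back to stage +y (about 9 mm per 0.1 rad), hard stop at 0.36. Presses with 4 N at the nose at rest, 6 N on a loaded slide (0.12 rad), 11 N at the hard stop. Never latches. With friction of 0.45 to 0.8 its squeeze drags on a slide (4 N or more) and can hold it a little off the stage or the stop unless it is pushed home
- mat: Fixed cork mat 150 by 130 by 6 mm on which the slide starts; origin at the centre of its underside
- dropper_bottle: Amber bottle, 42 mm across, 85 mm tall, bystander; origin at the centre of its foot
- sample_jar: Clear jar with a lid, 64 mm across, 75 mm tall, bystander; origin at the centre of its foot
- brush: Small brush 150 mm long lying on the table, bystander; origin at its middle, x along it
- end_stop: The end stop, a fixed aluminium block on the stage, 14 mm high above the stage's top, 30 mm wide (stage y -35 to -5 mm) and 12 mm thick. Its origin is on the lower edge of its working face, in the middle, at stage (45, -20, 20) mm; axes as the stage's; the face looks to stage -x
Things that resemble listed ones, but are neither listed nor needed, are in the scene too. Several things have the shape of the stage; the one meant has the colours described above.

How it is judged:
By the outcome, as a careful person would: the job done as asked, in the order asked, and still so for the second after the job is handed in, with the robot touching nothing.
It also fails if it takes over 72 s, if anything falls off the work surface, if the arm or the gripper's body presses on something with over 40 N, if the wrist force passes 120 N, or if a joint passes its speed limit or range.

ROBOT

A 7-joint arm with a two-finger parallel gripper is mounted at the origin on the work surface. World frame = base frame: x ahead of the robot, y to its left, z up, the work surface at z = 0. Lengths are in m, angles in rad, forces in N, time in s.
With the tool pointing down it reaches from about 0.425 to 0.925 m from the base axis. Payload 6.8 kg.
Tool frame: the origin (TCP) lies midway between the tips of the shut fingers; the grasp point (between the pads) lies 19 mm behind it (grip_point_offset is the distance from the TCP to the grasp point, in m); y points along the fingers, x is the direction in which the jaws open and shut, and the axes are right-handed (so a half turn about y gives the same grasp; the last joint's range is limited). The gripper opens to 85 mm and grips with 20 to 120 N. Pads are 22 mm wide; open, the fingers measure 114 mm over their backs; the gripper's body (76 mm by 85 mm) begins 54 mm behind the grasp point. The pads swing forward as they close: fully open they stand 13 mm farther back than shut.
Start: joints at [1.016, 0.477, 0.022, 1.555, -0.011, 1.109, -0.083], TCP at [0.292, -0.609, 0.231] pointing down, gripper open.
Joint ranges: [-2.96, 2.96], [-0.34, 2.1], [-1.41, 1.46], [0.24, 2.44], [-1.37, 4.51], [0.17, 1.92], [-2.96, 2.96]. Speed limits (rad/s): [2.39, 2.39, 3.14, 3.14, 3.14, 3.14, 3.14].

INTERFACE

Orientations are given as a unit quaternion [w, x, y, z].
In Python, from station import get_obs, read_camera, hand_in, grip_point_offset gives the robot as it stands.
- The arm moves only by the tool play_rows, never from a script. Its argument "increments" is a list of rows, each a list of 2 entries, a list of its own where there are three numbers: the shift along the tool's x, y, z in m, then the turn, a rotation vector about the tool's x, y, z in degrees. In form: [[[tx, ty, tz], [ax, ay, az]], ...]. A call has 1 to 20 rows; each row shifts and turns the commanded pose from where the row before left it, along the tool's axes as they then stand; what a row does not reach is not made up. A row lasts 1/12 s, in which the tool goes at most 41.7 mm and 7.16 degrees, less where a joint would pass 70% of its speed; a pose out of reach is approached as far as the arm can. A call with a gripper value outside its range is refused whole. "gripper" is the finger opening in m, from 0 to 0.0854, set as the call begins (left out, the last holds). The fingers move at their own pace and stop on an object; "grip_force" is the grip in N (left out, the last holds). Time passes only in rows, so rows that do not move let the fingers close. It gives the time, the measured TCP pose, the force and the opening at its end, in the units of the state.
- get_obs(): the state, without advancing time (a new reading comes with each control period).
- read_camera(name): name is "scene" or "top" or "wrist"; returns a dict with "color" (384x512x3 uint8, red, green, blue), "range_z" (384x512 float32, m along the optical axis (not along the pixel's ray), 0 where there is no reading), "intrinsics" (3x3 intrinsics, pixels), "R" (3x3) and "t" (3): a world point X has camera coordinates R X + t; the wrist camera has in their place "hand_eye" (4x4, takes a point from camera to tool coordinates, whose origin is the TCP and whose axes are the tool frame's). Camera axes: x right, y down, z forward; pixel columns grow to the right and rows downward; lengths in m; the calibration is good to about 2 mm. A picture is of the moment at which its call begins: read the wrist's pose just before it.
- hand_in(): hands the job in, once; it reports no verdict.
The state is a dict: "t": time; "q": joint angles; "joint_vel": joint speeds; "joint_torque": joint torques, N m; "eef_pos": TCP position; "tool_rot": TCP orientation; "contact_force": force on the tool from outside, world axes, zero at the start; "torque": the same for the moment, N m; "gripper_width": opening from 0.0 (shut) to 1.0 (fully open).
Only numpy, scipy, OpenCV 4.12 (cv2) and the standard library are available. Lean on these libraries where they do the work, as an engineer would, in place of code of your own. Each camera call takes 0.05 s, during which the arm holds its last target. There are 200 camera calls.

## Working session

There is one attempt and no reset: what is moved stays moved. The work goes in short steps, Python scripts to look and compute and a tool call to move; the robot and the scene stay as the last step left them, time stands still between calls to the robot, and variables do not carry over. Pictures are saved under pics/ and viewed, about 8 in all and at most 12, crops included, and the job is handed in when it is done.

Besides the shell and the picture viewer there is one more tool, called after "Request:" by a JSON object that holds its "fn" and its "kwargs". play_rows: Moves the arm, as the interface text tells. Its arguments: {"type":"object","properties":{"increments":{"type":"array","items":{"type":"array"}},"gripper":{"type":"number"},"grip_force":{"type":"number"}},"required":["increments"]}

```bash
mkdir -p pics; ls; python3 - <<'E'
from station import *
import cv2,numpy as np
o=get_obs();print({k:np.round(v,3) for k,v in o.items()},grip_point_offset)
a=read_camera("top");b=read_camera("scene")
np.savez('/tmp/a.npz',**a);np.savez('/tmp/b.npz',**b)
print(a['intrinsics'],a['R'],a['t'])
cv2.imwrite('pics/top.png',cv2.resize(a['color'][:,:,::-1],(800,600),interpolation=cv2.INTER_CUBIC))
E
```

```text
pics
{'t': np.float64(0.0), 'q': array([ 1.016,  0.478,  0.022,  1.556, -0.011,  1.109, -0.083]), 'joint_vel': array([-0.002, -0.001,  0.   , -0.001,  0.001,  0.001,  0.   ]), 'joint_torque': array([ 0.0000e+00, -5.9645e+01,  1.6080e+00, -2.8120e+01,  1.2000e-02,
        9.0000e-03, -0.0000e+00]), 'eef_pos': array([ 0.291, -0.608,  0.23 ]), 'tool_rot': array([ 0.599, -0.598,  0.377, -0.376]), 'contact_force': array([ 0.221,  0.355, -0.477]), 'torque': array([-0.006,  0.045, -0.009]), 'gripper_width': np.float64(1.0)} 0.0187
[[485.56372668   0.         258.86028189]
 [  0.         485.56372668 192.96441791]
 [  0.           0.           1.        ]] [[-0.02075814 -0.99961591 -0.01836128]
 [-0.99719207  0.02202252 -0.07157501]
 [ 0.07195188  0.01682396 -0.9972662 ]] [0.02430622 0.5431514  1.46185143]
```

View pics/top.png

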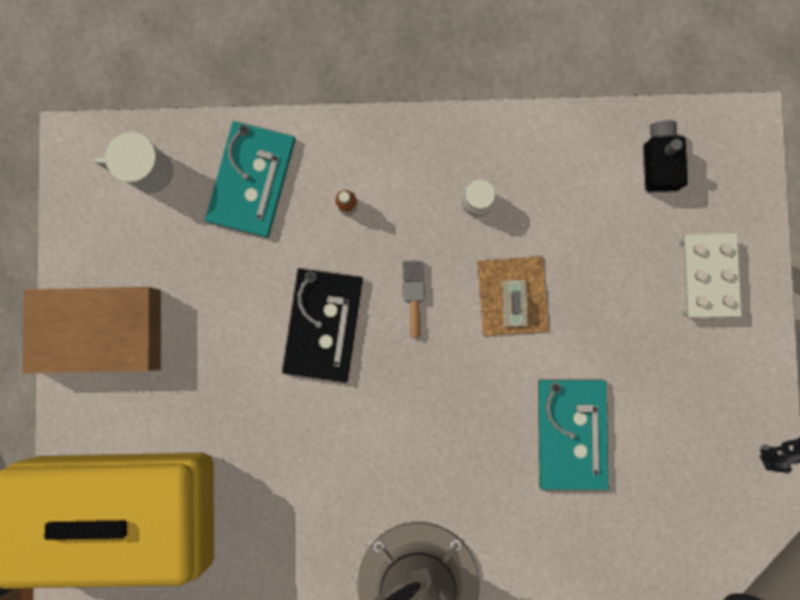

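The top view shows the black stage at about (323,326) in the enlarged picture, with its +x towards picture-up. The mat with the slide is at (513,300). The two teal stages are decoys, and the brush lies between at (414,300).

```bash
cat > h.py <<'E'
import numpy as np,cv2
from scipy.spatial.transform import Rotation as Rn
def deproj(uv,z,c):  # pixels -> world points on plane height z
    uv=np.atleast_2d(uv).astype(float); K=c['intrinsics'];R=c['R'];t=c['t']
    d=np.c_[uv,np.ones(len(uv))]@np.linalg.inv(K).T@R; C=-R.T@t
    return C+d*((z-C[2])/d[:,2])[:,None]
def proj(X,c):
    p=np.atleast_2d(X)@c['R'].T+c['t']; q=p@c['intrinsics'].T; return q[:,:2]/q[:,2:]
def wrist():
    from station import get_obs,read_camera
    o=get_obs(); c=dict(read_camera('wrist')); H=c['hand_eye']
    w=o['tool_rot']; Rt=Rn.from_quat([w[1],w[2],w[3],w[0]]).as_matrix()
    Rc=Rt@H[:3,:3]; C=o['eef_pos']+Rt@H[:3,3]
    c['R']=Rc.T; c['t']=-Rc.T@C; return c,o
E
python3 - <<'E'
from h import *
c=dict(np.load('/tmp/a.npz')); im=c['color'].astype(int); s=512/800
def box(mask,roi,z,n):
    m=np.zeros(mask.shape,np.uint8);x0,y0,x1,y1=[int(v*s) for v in roi];m[y0:y1,x0:x1]=mask[y0:y1,x0:x1]
    p=np.argwhere(m)[:,::-1]
    W=deproj(p,z,c)[:,:2]
    r=cv2.minAreaRect((W*1000).astype(np.float32)); print(n,len(p),np.round(r,2) if 0 else r, cv2.boxPoints(r).round().tolist())
lum=im.sum(2)
box(lum<130,(270,255,375,390),.02,'stage')
r,g,b=im[...,0],im[...,1],im[...,2]
box((r-b<25)&(lum>200),(495,272,532,330),.016,'slide')
box((lum<330)&(r-b<25),(505,285,525,318),.046,'rib')
box((r-b>45),(470,250,555,340),.006,'mat')
w=Rn.from_quat([-.598,.377,-.376,.599]).as_matrix();print(w)
E
```

```text
stage 2127 ((501.6888427734375, 174.2662353515625), (126.41557312011719, 204.62384033203125), 80.744873046875) [[391.0, 128.0], [593.0, 95.0], [613.0, 220.0], [411.0, 253.0]]
slide 214 ((536.0420532226562, -202.985107421875), (85.9734115600586, 25.55216407775879), 0.8405557870864868) [[493.0, -191.0], [493.0, -216.0], [579.0, -215.0], [579.0, -190.0]]
rib 78 ((535.31494140625, -199.3893280029297), (39.75377655029297, 17.281452178955078), 3.3612430095672607) [[515.0, -192.0], [516.0, -209.0], [556.0, -207.0], [555.0, -190.0]]
mat 1588 ((552.5530395507812, -199.16390991210938), (149.63978576660156, 130.10267639160156), 2.7877399921417236) [[475.0, -138.0], [481.0, -268.0], [630.0, -260.0], [624.0, -131.0]]
[[ 4.32938965e-01 -4.44039964e-04  9.01423128e-01]
 [-9.01421128e-01  1.95017552e-03  4.32938965e-01]
 [-1.95017552e-03 -9.99998000e-01  4.44039964e-04]]
```

Request:
{"fn": "play_rows", "kwargs": {"increments": [[[-0.0165,0,0.0248],[0,0,0]],[[-0.0165,0,0.0248],[0,0,0]],[[-0.0165,0,0.0248],[0,0,0]],[[-0.0165,0,0.0248],[0,0,0]],[[-0.0165,0,0.0248],[0,0,0]],[[-0.0165,0,0.0248],[0,0,0]],[[-0.0165,0,0.0248],[0,0,0]],[[-0.0165,0,0.0248],[0,0,0]],[[-0.0165,0,0.0248],[0,0,0]],[[-0.0165,0,0.0248],[0,0,0]],[[-0.0165,0,0.0248],[0,0,0]],[[-0.0165,0,0.0248],[0,0,0]],[[-0.0165,0,0.0248],[0,0,0]],[[-0.0165,0,0.0248],[0,0,0]],[[-0.0165,0,0.0248],[0,0,0]],[[-0.0165,0,0.0248],[0,0,0]],[[0,0,0],[0,6,0]],[[0,0,0],[0,6,0]],[[0,0,0],[0,6,0]],[[0,0,0],[0,5.5,0]]], "gripper": 0.0854}}

```text
t: 1.77
eef_pos: [0.5352, -0.1989, 0.2308]
tool_rot: [-0.508, 0.508, -0.492, 0.492]
contact_force: [0.2, 0.1, 0.3]
gripper_width: 0.997
```

```bash
python3 - <<'E'
from h import *
c,o=wrist(); np.savez('/tmp/w1.npz',**c); print(o['eef_pos'],o['tool_rot'],o['t'],o['contact_force']);print(c['hand_eye'],c['intrinsics'])
cv2.imwrite('pics/w1.png',cv2.resize(c['color'][:,:,::-1],(800,600)))
E
```

```text
[ 0.53519752 -0.19892568  0.23083299] [-0.50772681  0.50809232 -0.49224595  0.49168039] 1.7667 [0.16025102 0.07790526 0.26154317]
[[ 9.99999682e-01  5.31230787e-04 -5.95020747e-04  2.85554749e-04]
 [ 7.23413385e-04 -2.89731297e-01  9.57107754e-01 -1.42147714e-01]
 [ 3.36048972e-04 -9.57107880e-01 -2.89731589e-01  7.40110311e-02]
 [ 0.00000000e+00  0.00000000e+00  0.00000000e+00  1.00000000e+00]] [[282.44311693   0.         253.88774217]
 [  0.         282.44311693 192.82102333]
 [  0.           0.           1.        ]]
```

View pics/w1.png

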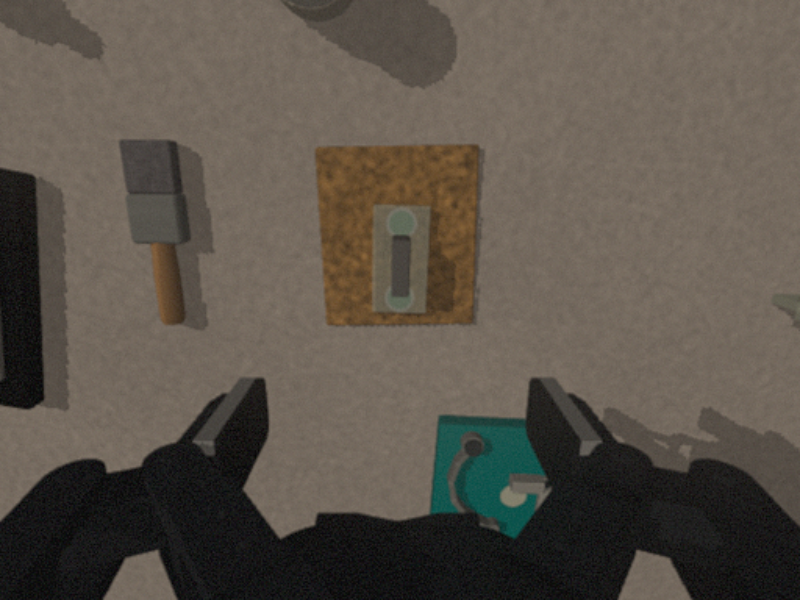

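The slide is at (401,259), nearly upright in the picture, with its rib between (391,236) and (410,297). It is clear of the fingers. I'll deproject the plate and rib.

```bash
python3 - <<'E'
from h import *
c=dict(np.load('/tmp/w1.npz')); s=512/800
P=np.array([[373,205],[430,207],[426,313],[373,312]])*s
print(deproj(P,.016,c).round(4)); print(deproj(P,.016,c).mean(0))
P=np.array([[392,236],[410,236],[409,297],[391,297]])*s
print(deproj(P,.046,c).round(4),deproj(P,.046,c).mean(0))
im=c['color'].astype(int);
m=np.zeros(im.shape[:2],np.uint8); roi=(slice(145,195),slice(244,270))
m[roi]=(im.sum(2)[roi]<270)&(im[...,0]-im[...,2]<25)[roi]
n,l,st,_=cv2.connectedComponentsWithStats(m);k=1+np.argmax(st[1:,4])
for z in(.046,):
  W=deproj(np.argwhere(l==k)[:,::-1],z,c)[:,:2]*1000; print(st[k],cv2.minAreaRect(W.astype(np.float32)))
zz=c['range_z'];print(zz[166,256],zz[136,256],zz[140,285])
p=np.array([256,166]); 
for u,v in[(256,166),(256,140),(285,140),(256,120),(256,110)]:
  q=np.linalg.inv(c['intrinsics'])@[u,v,1]*zz[v,u]; print(u,v,c['R'].T@(q-c['t']))
E
```

```text
[[ 0.5801 -0.1787  0.016 ]
 [ 0.58   -0.2239  0.016 ]
 [ 0.4913 -0.2253  0.016 ]
 [ 0.4908 -0.1802  0.016 ]]
[ 0.53553761 -0.20202868  0.016     ]
[[ 0.5605 -0.1947  0.046 ]
 [ 0.5609 -0.208   0.046 ]
 [ 0.5138 -0.2091  0.046 ]
 [ 0.5134 -0.1953  0.046 ]] [ 0.53714303 -0.20176528  0.046     ]
[244 150  23  41 558] ((537.9617919921875, -200.73690795898438), (49.09375762939453, 24.114049911499023), 4.785858631134033)
0.33306924 0.35193393 0.3638799
256 166 [ 0.54288477 -0.20120321  0.0450243 ]
256 140 [ 0.57001324 -0.2004488   0.0162088 ]
285 140 [ 0.56997765 -0.23790359  0.00492316]
256 120 [ 0.59370596 -0.19970723  0.00433741]
256 110 [ 0.60584013 -0.19928688  0.00477705]
```

Request:
{"fn": "play_rows", "kwargs": {"increments": [[[0.003,0.02,0],[0,0.9,0]],[[0,0.02,0],[0,0,0]],[[0,0.02,0],[0,0,0]],[[0,0.02,0],[0,0,0]],[[0,0.02,0],[0,0,0]],[[0,0.02,0],[0,0,0]],[[0,0.02,0],[0,0,0]],[[0,0.02,0],[0,0,0]],[[0,0.02,0],[0,0,0]],[[0,0.01,0],[0,0,0]],[[0,0.008,0],[0,0,0]],[[0,0.006,0],[0,0,0]],[[0,0.006,0],[0,0,0]],[[0,0,0],[0,0,0]],[[0,0,0],[0,0,0]]]}}

```text
t: 3.07
eef_pos: [0.5358, -0.2023, 0.0217]
tool_rot: [0.505, -0.505, 0.495, -0.495]
contact_force: [0.2, 0.2, 0.9]
gripper_width: 1.002
```

Request:
{"fn": "play_rows", "kwargs": {"increments": [[[0,0,0],[0,0,0]],[[0,0,0],[0,0,0]],[[0,0,0],[0,0,0]],[[0,0,0],[0,0,0]],[[0,0,0],[0,0,0]],[[0,0,0],[0,0,0]],[[0,0,0],[0,0,0]],[[0,0,0],[0,0,0]],[[0,0,0],[0,0,0]],[[0,0,0],[0,0,0]],[[0,0,0],[0,0,0]],[[0,0,0],[0,0,0]]], "gripper": 0.005, "grip_force": 40}}

```text
t: 4.07
eef_pos: [0.5358, -0.2023, 0.0216]
tool_rot: [0.505, -0.505, 0.495, -0.495]
contact_force: [-1.3, 0.3, 4.9]
gripper_width: 0.153
```

Request:
{"fn": "play_rows", "kwargs": {"increments": [[[0,-0.01,0],[0,0,0]],[[0,-0.02,0],[0,0,0]],[[0,-0.03,0],[0,0,0]],[[0,-0.03,0],[0,0,0]],[[0,-0.03,0],[0,0,0]],[[0,-0.03,0],[0,0,0]],[[-0.03,0,-0.0085],[0,0,0]],[[-0.03,0,-0.0085],[0,0,0]],[[-0.03,0,-0.0085],[0,0,0]],[[-0.03,0,-0.0085],[0,0,0]],[[-0.03,0,-0.0085],[0,0,0]],[[-0.03,0,-0.0085],[0,0,0]],[[-0.03,0,-0.0085],[0,0,0]],[[-0.03,0,-0.0085],[0,0,0]],[[-0.03,0,-0.0085],[0,0,0]],[[-0.03,0,-0.0085],[0,0,0]],[[-0.03,0,-0.0085],[0,0,0]],[[-0.02,0,-0.0085],[0,5.1,0]],[[0,0,0],[0,5.1,0]],[[0,0,0],[0,0,0]]]}}

```text
t: 5.73
eef_pos: [0.4252, 0.1468, 0.1714]
tool_rot: [0.459, -0.46, 0.538, -0.538]
contact_force: [0.4, -0.0, -1.1]
gripper_width: 0.153
```

```bash
python3 - <<'E'
from h import *
c,o=wrist(); np.savez('/tmp/w2.npz',**c); print(o['eef_pos'],o['tool_rot'],o['t'],o['contact_force'],o['gripper_width'])
cv2.imwrite('pics/w2.png',cv2.resize(c['color'][:,:,::-1],(800,600)))
E
```

```text
[0.42522549 0.14676898 0.17143434] [ 0.45914581 -0.45951707  0.53765296 -0.53754859] 5.7333 [ 0.35103622 -0.0486127  -1.0947756 ] 0.15251836576740335
```

View pics/w2.png

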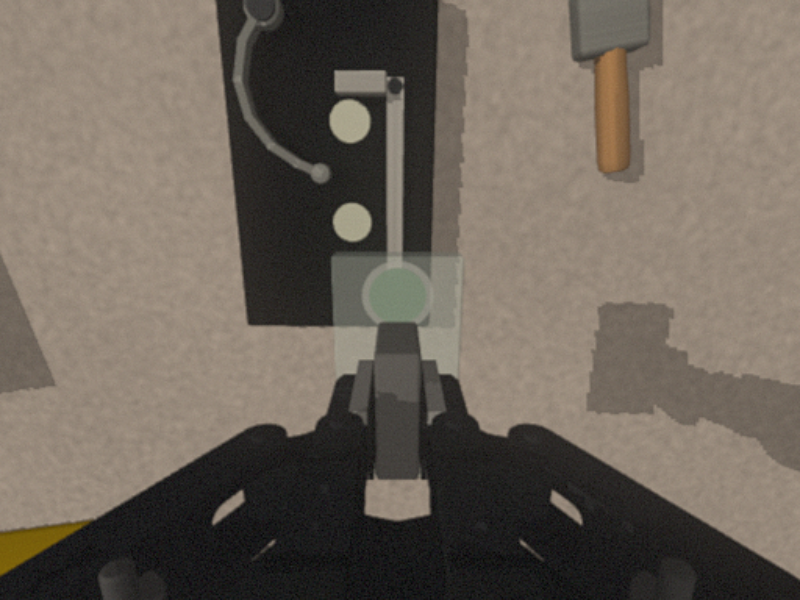

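The stage, edge, stop and nose are all visible: stop face at about y=96, x=334–386; nose (320,173); edge's inner side x≈386. The slide is held square, with its front edge at y≈257. I'll enlarge it for precise corners.

```bash
python3 - <<'E'
import numpy as np,cv2
c=np.load('/tmp/w2.npz'); im=c['color'][35:185,190:310,::-1]
im=cv2.resize(im,None,fx=4,fy=4,interpolation=cv2.INTER_CUBIC); im=np.clip(im*1.6,0,255).astype(np.uint8)
cv2.imwrite('pics/w2z.png',im); print(im.shape)
E
```

```text
(600, 480, 3)
```

View pics/w2z.png

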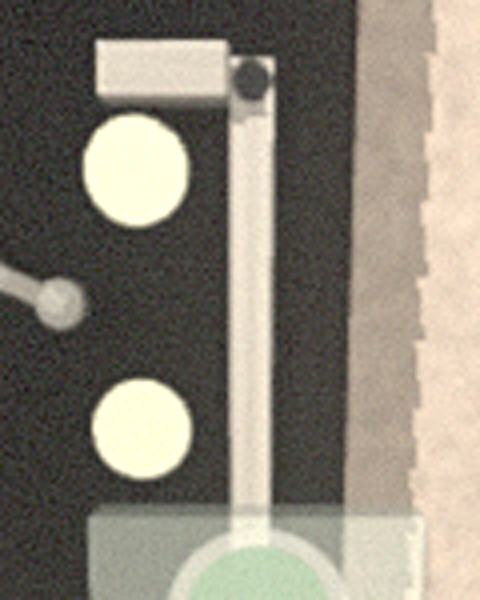

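```bash
python3 - <<'E'
from h import *
c=dict(np.load('/tmp/w2.npz')); f=lambda P:np.c_[190+(np.array(P)[:,0]+.5)/4-.5,35+(np.array(P)[:,1]+.5)/4-.5]
o=np.array([.42522549,.14676898,.17143434]);q=[0.45914581,-0.45951707,0.53765296,-0.53754859]
Rt=Rn.from_quat([*q[1:],q[0]]).as_matrix();print('tool z yaw',np.degrees(np.arctan2(Rt[1,2],Rt[0,2])),Rt.round(3))
e=deproj(f([[229,120],[229,250],[229,400],[231,495]]),.025,c);print('edge',e.round(4))
d=e[0]-e[-1];print('edge yaw',np.degrees(np.arctan2(d[1],d[0])))
st=deproj(f([[97,96],[229,97]]),.034,c);print('stop top',st.round(4)); print('stop low',deproj(f([[97,104],[229,105]]),.020,c).round(4))
zs=o[2]-.0057
s=deproj(f([[88,517],[424,517]]),zs,c);print('slide',s.round(4),np.linalg.norm(s[0]-s[1]), 'tool',((s-o)@Rt).round(4))
print('slidelow',((deproj(f([[88,505],[424,505]]),zs-.01,c)-o)@Rt).round(4))
wl=deproj(f([[137,170],[143,429]]),.0205,c);print('wells',wl)
print('nose',deproj(f([[60,303]]),.032,c))
# stage edges line right/left in 800px
b=deproj(np.array([[218,0],[248,326],[427,326],[438,0]])*.64,.02,c);print('stage',b.round(4))
for a_,b_ in((0,1),(3,2)):
  d=b[a_]-b[b_];print(np.degrees(np.arctan2(d[1],d[0])))
# range on stage
zz=c['range_z'];
for u,v in[(190,130),(250,100),(230,52),(205,110),(180,160)]:
  print(u,v,c['R'].T@(np.linalg.inv(c['intrinsics'])@[u,v,1]*zz[v,u]-c['t']))
E
```

```text
tool z yaw -8.978192198719206 [[-0.156 -0.     0.988]
 [-0.988 -0.    -0.156]
 [ 0.    -1.    -0.   ]]
edge [[0.5372 0.1357 0.025 ]
 [0.5087 0.1404 0.025 ]
 [0.4734 0.1462 0.025 ]
 [0.4496 0.1496 0.025 ]]
edge yaw -9.039243410547808
stop top [[0.5455 0.1643 0.034 ]
 [0.5407 0.1349 0.034 ]]
stop low [[0.5462 0.1661 0.02  ]
 [0.5411 0.1351 0.02  ]]
slide [[0.4735 0.1617 0.1657]
 [0.4665 0.1177 0.1657]] 0.044553703541666455 tool [[-0.0223  0.0057  0.0453]
 [ 0.0223  0.0057  0.0453]]
slidelow [[-0.0237  0.0157  0.0451]
 [ 0.0237  0.0157  0.0451]]
wells [[0.53029971 0.15939524 0.0205    ]
 [0.46923992 0.16939237 0.0205    ]]
nose [[0.50284375 0.18214381 0.032     ]]
stage [[0.6056 0.2224 0.02  ]
 [0.4088 0.2557 0.02  ]
 [0.3891 0.1307 0.02  ]
 [0.5858 0.0973 0.02  ]]
-9.6033861814062
-9.63555177740451
190 130 [0.48652026 0.20305474 0.01888525]
250 100 [0.50561027 0.13782671 0.02332906]
230 52 [0.54873699 0.1489677  0.03322828]
205 110 [0.50313099 0.18177434 0.03166378]
180 160 [0.45816405 0.21977503 0.02063762]
```

Request:
{"fn": "play_rows", "kwargs": {"increments": [[[-0.0037,0,0.0163],[0,0.3,0]],[[-0.0037,0,0.0163],[0,0,0]],[[-0.0037,0,0.0163],[0,0,0]],[[-0.0037,0,0.0163],[0,0,0]],[[0,0.02,0],[0,0,0]],[[0,0.025,0],[0,0,0]],[[0,0.025,0],[0,0,0]],[[0,0.02,0],[0,0,0]],[[0,0.015,0],[0,0,0]],[[0,0.008,0],[0,0,0]],[[0,0.005,0],[0,0,0]],[[0,0,0],[0,0,0]],[[0,0,0],[0,0,0]],[[0,0,0],[0,0,0]]]}}

```text
t: 6.95
eef_pos: [0.4938, 0.1498, 0.0542]
tool_rot: [-0.458, 0.457, -0.539, 0.539]
contact_force: [0.4, 0.2, -0.6]
gripper_width: 0.155
```

```bash
cat >> h.py <<'E'
O=np.array([.5023,.1765]);TH=np.radians(-9.3);EX=np.array([np.cos(TH),np.sin(TH)]);EY=np.array([-EX[1],EX[0]])
def st():
    from station import get_obs
    o=get_obs(); d=o['eef_pos'][:2]-O; f=o['contact_force']
    w=o['tool_rot']; z=Rn.from_quat([w[1],w[2],w[3],w[0]]).as_matrix()
    print('t %.2f stage mm x %.2f y %.2f underside z %.2f | F x %.1f y %.1f z %.1f | yaw err %.2f tilt %.2f w %.3f'%(o['t'],d@EX*1e3,d@EY*1e3,o['eef_pos'][2]*1e3-15.7,f[:2]@EX,f[:2]@EY,f[2],np.degrees(np.arctan2(z[1,2],z[0,2])-TH),np.degrees(np.arccos(-z[2,1])),o['gripper_width']))
E
python3 - <<'E'
from h import *
st(); c,o=wrist(); np.savez('/tmp/w3.npz',**c)
im=cv2.resize(c['color'][40:240,130:390,::-1],None,fx=3,fy=3,interpolation=cv2.INTER_CUBIC)
cv2.imwrite('pics/w3.png',np.clip(im*1.5,0,255).astype(np.uint8))
E
```

```text
t 6.95 stage mm x -4.09 y -27.69 underside z 38.55 | F x 0.3 y 0.2 z -0.6 | yaw err 0.01 tilt 0.10 w 0.155
```

View pics/w3.png

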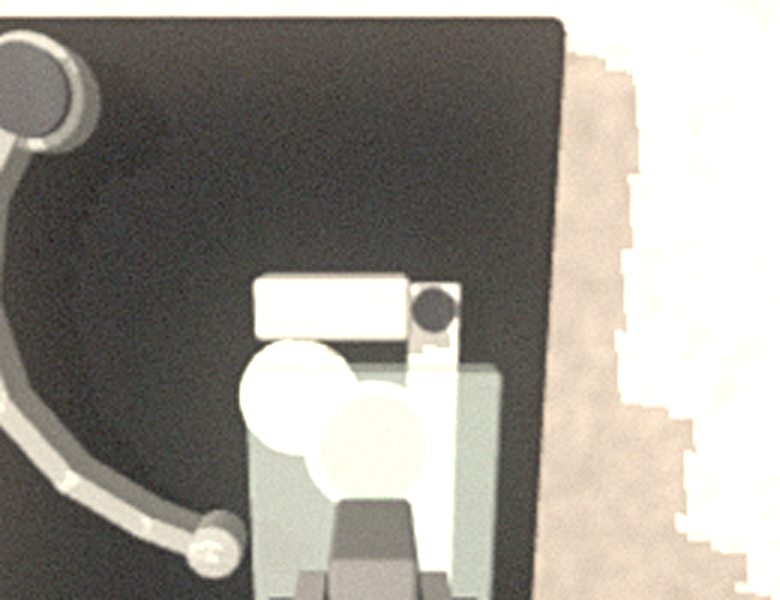

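The slide hangs square behind the stop (face at y≈340, slide front at y≈370). Its left side, x≈250, is just clear of the nose at (213,553). Now I'll lower it and feel for the stop before touching the arm.

Request:
{"fn": "play_rows", "kwargs": {"increments": [[[0,0.004,0],[0,0,0]],[[0,0.004,0],[0,0,0]],[[0,0.003,0],[0,0,0]],[[0,0,0],[0,0,0]],[[0,0,0.001],[0,0,0]],[[0,0,0.001],[0,0,0]],[[0,0,0.0005],[0,0,0]],[[0,0,0],[0,0,0]],[[0,0,0],[0,0,0]]]}}

```text
t: 7.75
eef_pos: [0.4956, 0.1493, 0.0424]
tool_rot: [-0.458, 0.458, -0.539, 0.539]
contact_force: [0.2, -0.4, -0.7]
gripper_width: 0.156
```

```bash
python3 -c "
from h import *
st()"
```

```text
t 7.75 stage mm x -2.22 y -27.90 underside z 26.70 | F x 0.2 y -0.4 z -0.7 | yaw err -0.01 tilt 0.01 w 0.156
```

Request:
{"fn": "play_rows", "kwargs": {"increments": [[[0,-0.0005,0.0005],[0,0,0]],[[0,0,0.0005],[0,0,0]],[[0,0,0.0005],[0,0,0]],[[0,0,0],[0,0,0]],[[0,0,0],[0,0,0]]]}}

```text
t: 8.17
eef_pos: [0.4969, 0.1491, 0.0428]
tool_rot: [0.458, -0.458, 0.539, -0.539]
contact_force: [-0.5, 0.5, -0.6]
gripper_width: 0.158
```

```bash
python3 -c "
from h import *
st()"
```

```text
t 8.17 stage mm x -0.91 y -27.96 underside z 27.08 | F x -0.6 y 0.4 z -0.6 | yaw err -0.00 tilt 0.01 w 0.158
```

Request:
{"fn": "play_rows", "kwargs": {"increments": [[[0,0,0.0004],[0,0,0]],[[0,0,0.0003],[0,0,0]],[[0,0,0],[0,0,0]],[[0,0,0],[0,0,0]]]}}

```text
t: 8.5
eef_pos: [0.4969, 0.149, 0.0426]
tool_rot: [0.458, -0.458, 0.539, -0.539]
contact_force: [-2.6, 0.7, 0.8]
gripper_width: 0.151
```

Request:
{"fn": "play_rows", "kwargs": {"increments": [[[0,0,0.0004],[0,0,0]],[[0,0,0],[0,0,0]],[[0,0,0],[0,0,0]]]}}

```text
t: 8.75
eef_pos: [0.497, 0.149, 0.0426]
tool_rot: [0.457, -0.459, 0.539, -0.538]
contact_force: [-5.0, 0.8, 1.1]
gripper_width: 0.156
```

Stop contact is felt at TCP stage x ≈ −0.9 (5 N). Next: back off a little and push the arm back with the slide's long side.

Request:
{"fn": "play_rows", "kwargs": {"increments": [[[0,0,-0.002],[0,0,0]],[[0,0,0],[0,0,0]],[[-0.001,0,0],[0,0,0]],[[-0.001,0,0],[0,0,0]],[[-0.001,0,0],[0,0,0]],[[-0.001,0,0],[0,0,0]],[[-0.001,0,0],[0,0,0]],[[-0.001,0,0],[0,0,0]],[[-0.001,0,0],[0,0,0]],[[-0.001,0,0],[0,0,0]],[[-0.001,0,0],[0,0,0]],[[-0.001,0,0],[0,0,0]],[[0,0,0],[0,0,0]],[[0,0,0],[0,0,0]]]}}

```text
t: 9.92
eef_pos: [0.4967, 0.1584, 0.0424]
tool_rot: [0.457, -0.459, 0.539, -0.539]
contact_force: [-2.4, -4.1, 0.8]
gripper_width: 0.156
```

```bash
python3 -c "
from h import *
st()"
```

```text
t 9.92 stage mm x -2.63 y -18.82 underside z 26.69 | F x -1.7 y -4.5 z 0.8 | yaw err -0.01 tilt 0.14 w 0.156
```

Request:
{"fn": "play_rows", "kwargs": {"increments": [[[-0.001,0,0],[0,0,0]],[[-0.001,0,0],[0,0,0]],[[-0.001,0,0],[0,0,0]],[[-0.001,0,0],[0,0,0]],[[-0.001,0,0],[0,0,0]],[[-0.001,0,0],[0,0,0]],[[-0.001,0,0],[0,0,0]],[[-0.001,0,0],[0,0,0]],[[-0.001,0,0],[0,0,0]],[[0,0,0],[0,0,0]],[[0,0,0],[0,0,0]]]}}

```text
t: 10.83
eef_pos: [0.4965, 0.1662, 0.0417]
tool_rot: [0.456, -0.46, 0.539, -0.539]
contact_force: [-3.8, -5.9, -0.8]
gripper_width: 0.161
```

```bash
python3 - <<'E'
from h import *
st(); c,o=wrist(); np.savez('/tmp/w4.npz',**c)
im=cv2.resize(c['color'][40:240,130:390,::-1],None,fx=3,fy=3,interpolation=cv2.INTER_CUBIC)
cv2.imwrite('pics/w4.png',np.clip(im*1.2,0,255).astype(np.uint8))
E
```

```text
t 10.83 stage mm x -4.04 y -11.14 underside z 26.03 | F x -2.8 y -6.4 z -0.8 | yaw err -0.01 tilt 0.36 w 0.161
```

View pics/w4.png

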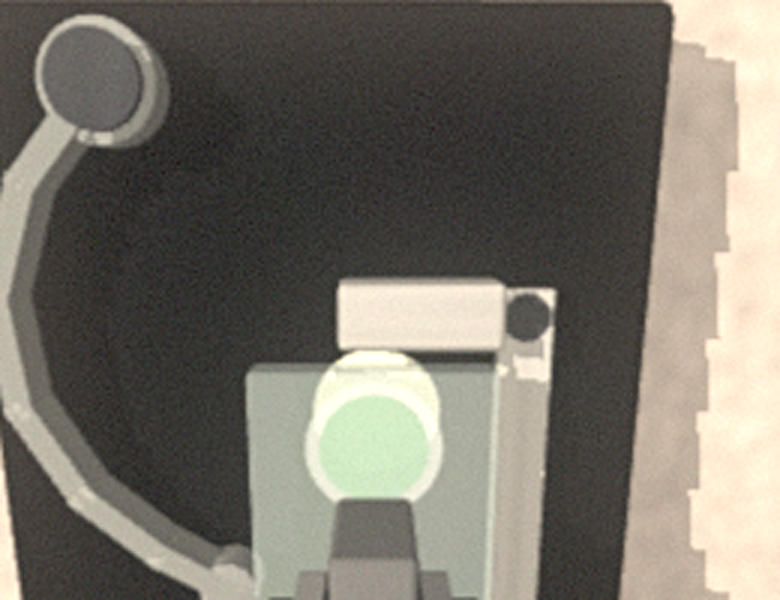

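The slide has pushed the arm back; its right side (x≈497) is about level with the edge's inner face (x≈498). I need about 2 mm more before lowering.

Request:
{"fn": "play_rows", "kwargs": {"increments": [[[-0.001,0,0],[0,0,0]],[[-0.001,0,0],[0,0,0]],[[-0.0005,0,0.001],[0,0,0]],[[0,0,0],[0,0,0]],[[0,0.001,0],[0,0,0]],[[0,0.001,0],[0,0,0]],[[0,0.001,0],[0,0,0]],[[0,0.001,0],[0,0,0]],[[0,0,0],[0,0,0]],[[0,0,0],[0,0,0]]]}}

```text
t: 11.72
eef_pos: [0.4989, 0.1684, 0.038]
tool_rot: [-0.456, 0.459, -0.539, 0.539]
contact_force: [-2.6, -5.4, 0.3]
gripper_width: 0.155
```

```bash
python3 -c "
from h import *
st()"
```

```text
t 11.72 stage mm x -2.01 y -8.51 underside z 22.33 | F x -1.7 y -5.8 z 0.3 | yaw err -0.04 tilt 0.26 w 0.155
```

Request:
{"fn": "play_rows", "kwargs": {"increments": [[[0,0.001,0],[0,0,0]],[[0,0.0006,0],[0,0,0]],[[0,0.0004,0],[0,0,0]],[[0,0,0],[0,0,0]],[[0,0,0],[0,0,0]]]}}

```text
t: 12.13
eef_pos: [0.4993, 0.1685, 0.0362]
tool_rot: [-0.456, 0.459, -0.539, 0.539]
contact_force: [-2.0, -5.7, 1.5]
gripper_width: 0.16
```

```bash
python3 -c "
from h import *
st()"
```

```text
t 12.13 stage mm x -1.68 y -8.34 underside z 20.54 | F x -1.0 y -5.9 z 1.5 | yaw err -0.04 tilt 0.22 w 0.160
```

Request:
{"fn": "play_rows", "kwargs": {"increments": [[[0,0.0005,0],[0,0,0]],[[0,0.0004,0],[0,0,0]],[[0,0,0],[0,0,0]],[[0,0,0],[0,0,0]]]}}

```text
t: 12.47
eef_pos: [0.4994, 0.1686, 0.0357]
tool_rot: [-0.456, 0.459, -0.539, 0.539]
contact_force: [-3.7, -7.4, 4.0]
gripper_width: 0.154
```

```bash
python3 -c "
from h import *
st()"
```

```text
t 12.47 stage mm x -1.61 y -8.27 underside z 19.98 | F x -2.5 y -7.9 z 4.0 | yaw err -0.04 tilt 0.21 w 0.154
```

The underside is on the stage (4 N). Next is +x to the stop.

Request:
{"fn": "play_rows", "kwargs": {"increments": [[[0,-0.0002,0.0003],[0,0,0]],[[0,0,0.0003],[0,0,0]],[[0,0,0.0003],[0,0,0]],[[0,0,0],[0,0,0]],[[0,0,0],[0,0,0]]]}}

```text
t: 12.88
eef_pos: [0.4994, 0.1685, 0.0357]
tool_rot: [0.456, -0.459, 0.539, -0.539]
contact_force: [-5.8, -6.8, 4.1]
gripper_width: 0.155
```

```bash
python3 -c "
from h import *
st()"
```

```text
t 12.88 stage mm x -1.53 y -8.35 underside z 19.99 | F x -4.6 y -7.6 z 4.1 | yaw err -0.02 tilt 0.28 w 0.155
```

Request:
{"fn": "play_rows", "kwargs": {"increments": [[[0,-0.0004,0.0003],[0,0,0]],[[0,0,0.0003],[0,0,0]],[[0,0,0],[0,0,0]],[[0,0,0],[0,0,0]]]}}

```text
t: 13.22
eef_pos: [0.4996, 0.1684, 0.0358]
tool_rot: [0.456, -0.46, 0.539, -0.539]
contact_force: [-6.4, -5.8, 3.6]
gripper_width: 0.157
```

```bash
python3 - <<'E'
from h import *
st(); c,o=wrist(); np.savez('/tmp/w5.npz',**c)
im=cv2.resize(c['color'][110:210,190:320,::-1],None,fx=6,fy=6,interpolation=cv2.INTER_CUBIC)
cv2.imwrite('pics/w5.png',np.clip(im*1.2,0,255).astype(np.uint8))
E
```

```text
t 13.22 stage mm x -1.40 y -8.45 underside z 20.10 | F x -5.4 y -6.8 z 3.6 | yaw err -0.00 tilt 0.33 w 0.157
```

View pics/w5.png

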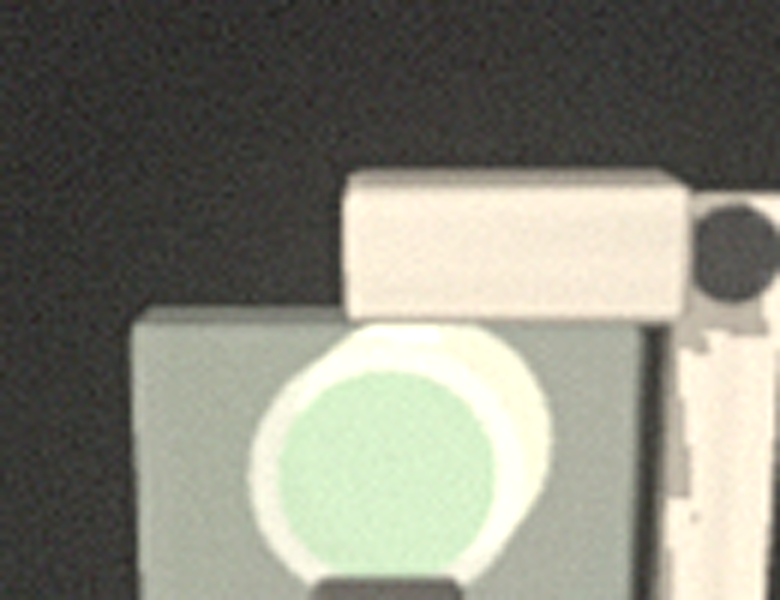

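The slide sits flat beside the edge (dark gap at x≈655). Its front edge at y≈322 is about 0.8 mm short of the stop, agreeing with the felt stop position, so the resistance so far is drag. I'll go on.

Request:
{"fn": "play_rows", "kwargs": {"increments": [[[0,-0.0003,0.0003],[0,0,0]],[[0,0,0.0003],[0,0,0]],[[0,0,0],[0,0,0]],[[0,0,0],[0,0,0]]]}}

```text
t: 13.6
eef_pos: [0.4996, 0.1682, 0.0358]
tool_rot: [0.456, -0.46, 0.539, -0.538]
contact_force: [-6.9, -5.6, 3.3]
gripper_width: 0.155
```

```bash
python3 -c "
from h import *
st()"
```

```text
t 13.60 stage mm x -1.32 y -8.58 underside z 20.15 | F x -5.9 y -6.6 z 3.3 | yaw err 0.02 tilt 0.38 w 0.155
```

Request:
{"fn": "play_rows", "kwargs": {"increments": [[[0,0,0.0003],[0,0,0]],[[0,0,0.0003],[0,0,0]],[[0,0,0],[0,0,0]],[[0,0,0],[0,0,0]],[[0,0,0],[0,0,0]]]}}

```text
t: 14.02
eef_pos: [0.4998, 0.1681, 0.0359]
tool_rot: [0.455, -0.46, 0.539, -0.538]
contact_force: [-7.2, -5.4, 4.0]
gripper_width: 0.155
```

```bash
python3 -c "
from h import *
st()"
```

```text
t 14.02 stage mm x -1.07 y -8.64 underside z 20.16 | F x -6.2 y -6.4 z 4.0 | yaw err 0.02 tilt 0.41 w 0.155
```

```bash
cat >> h.py <<'E'
def tilt():
    from station import get_obs
    w=get_obs()['tool_rot']; M=Rn.from_quat([w[1],w[2],w[3],w[0]]).as_matrix()
    d=M.T@np.array([0,0,-1.]) # desired y axis in tool frame
    v=np.cross([0,1,0],d); print('turn to upright, deg about tool x %.2f z %.2f'%tuple(np.degrees(v[[0,2]])))
E
python3 -c "
from h import *
tilt()"
```

```text
turn to upright, deg about tool x 0.32 z 0.26
```

Request:
{"fn": "play_rows", "kwargs": {"increments": [[[0,-0.0003,0.0003],[0,0,0]],[[0,0,0.0003],[0,0,0]],[[0,0,0],[0,0,0]],[[0,0,0],[0,0,0]],[[0,0,0],[0,0,0]]]}}

```text
t: 14.43
eef_pos: [0.5002, 0.168, 0.036]
tool_rot: [0.455, -0.461, 0.539, -0.538]
contact_force: [-7.5, -5.8, 2.2]
gripper_width: 0.153
```

```bash
python3 -c "
from h import *
st();tilt()"
```

```text
t 14.43 stage mm x -0.74 y -8.70 underside z 20.26 | F x -6.4 y -7.0 z 2.2 | yaw err 0.01 tilt 0.45 w 0.153
turn to upright, deg about tool x 0.35 z 0.27
```

Request:
{"fn": "play_rows", "kwargs": {"increments": [[[0,0,0.0003],[0.35,0,0.25]],[[0,0,0.0003],[0,0,0]],[[0,0,0],[0,0,0]],[[0,0,0],[0,0,0]],[[0,0,0],[0,0,0]]]}}

```text
t: 14.85
eef_pos: [0.5002, 0.168, 0.0358]
tool_rot: [0.457, -0.458, 0.539, -0.539]
contact_force: [-8.5, -5.8, 3.3]
gripper_width: 0.157
```

```bash
python3 -c "
from h import *
st();tilt()"
```

```text
t 14.85 stage mm x -0.74 y -8.72 underside z 20.12 | F x -7.4 y -7.1 z 3.3 | yaw err 0.02 tilt 0.07 w 0.157
turn to upright, deg about tool x 0.06 z 0.04
```

Request:
{"fn": "play_rows", "kwargs": {"increments": [[[0.0005,0,0],[0,0,0]],[[0.0005,0,0],[0,0,0]],[[0.0005,0,0],[0,0,0]],[[0.0005,0,0],[0,0,0]],[[0,0,0],[0,0,0]],[[0,0,0],[0,0,0]]]}}

```text
t: 15.35
eef_pos: [0.5001, 0.1678, 0.0359]
tool_rot: [0.459, -0.458, 0.539, -0.538]
contact_force: [-8.0, -1.8, -0.5]
gripper_width: 0.155
```

```bash
python3 -c "
from h import *
st();tilt()"
```

```text
t 15.35 stage mm x -0.73 y -8.96 underside z 20.15 | F x -7.6 y -3.1 z -0.5 | yaw err 0.09 tilt 0.10 w 0.155
turn to upright, deg about tool x 0.02 z -0.10
```

Request:
{"fn": "play_rows", "kwargs": {"increments": [[[0.0005,0,-0.0003],[0,0,0]],[[0.0005,0,0],[0,0,0]],[[0.0005,0,0],[0,0,0]],[[0,0,0],[0,0,0]],[[0,0,0],[0,0,0]]]}}

```text
t: 15.77
eef_pos: [0.5, 0.1672, 0.0359]
tool_rot: [0.459, -0.457, 0.539, -0.538]
contact_force: [-6.8, 1.5, -2.0]
gripper_width: 0.153
```

```bash
python3 -c "
from h import *
st();tilt()"
```

```text
t 15.77 stage mm x -0.75 y -9.55 underside z 20.20 | F x -7.0 y 0.4 z -2.0 | yaw err 0.11 tilt 0.18 w 0.153
turn to upright, deg about tool x -0.03 z -0.18
```

Request:
{"fn": "play_rows", "kwargs": {"increments": [[[0.0005,0,0],[0,0,0]],[[0.0005,0,0],[0,0,0]],[[0,0,0],[0,0,0]],[[0,0,0],[0,0,0]]]}}

```text
t: 16.1
eef_pos: [0.4999, 0.1665, 0.036]
tool_rot: [0.459, -0.457, 0.539, -0.538]
contact_force: [-6.9, 1.8, -2.1]
gripper_width: 0.154
```

```bash
python3 - <<'E'
from h import *
st();tilt(); c,o=wrist(); np.savez('/tmp/w6.npz',**c)
im=cv2.resize(c['color'][110:210,190:320,::-1],None,fx=6,fy=6,interpolation=cv2.INTER_CUBIC)
cv2.imwrite('pics/w6.png',np.clip(im*1.2,0,255).astype(np.uint8))
E
```

```text
t 16.10 stage mm x -0.75 y -10.23 underside z 20.27 | F x -7.1 y 0.6 z -2.1 | yaw err 0.13 tilt 0.20 w 0.154
turn to upright, deg about tool x -0.03 z -0.20
```

View pics/w6.png

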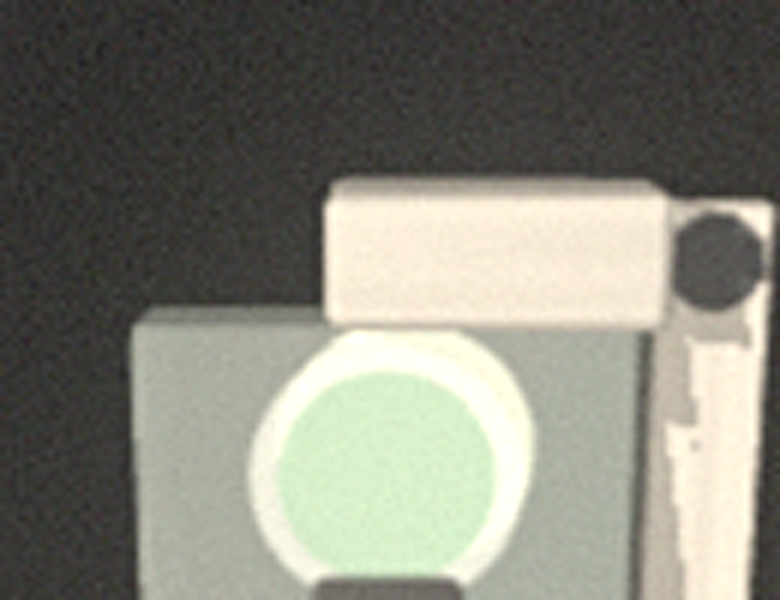

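The slide's front (y≈323) now tucks under the stop's face line, so it's in contact. About 1 mm is still open to the fixed edge (x≈640 vs 650). I'll carry on towards −y.

Request:
{"fn": "play_rows", "kwargs": {"increments": [[[0.0005,0,0],[0,0,0]],[[0.0005,0,0],[0,0,0]],[[0,0,0],[0,0,0]],[[0,0,0],[0,0,0]]]}}

```text
t: 16.48
eef_pos: [0.4998, 0.1657, 0.036]
tool_rot: [0.46, -0.457, 0.539, -0.538]
contact_force: [-7.1, 2.3, -0.7]
gripper_width: 0.152
```

```bash
python3 -c "
from h import *
st();tilt()"
```

```text
t 16.48 stage mm x -0.73 y -11.06 underside z 20.32 | F x -7.4 y 1.1 z -0.7 | yaw err 0.13 tilt 0.21 w 0.152
turn to upright, deg about tool x -0.04 z -0.21
```

Request:
{"fn": "play_rows", "kwargs": {"increments": [[[0.0005,0,0],[0,0,0]],[[0.0003,0,0],[0,0,0]],[[0,0,0],[0,0,0]],[[0,0,0],[0,0,0]]]}}

```text
t: 16.82
eef_pos: [0.4997, 0.165, 0.0361]
tool_rot: [0.46, -0.457, 0.539, -0.538]
contact_force: [-7.6, 1.1, -2.0]
gripper_width: 0.156
```

```bash
python3 -c "
from h import *
st();tilt()"
```

```text
t 16.82 stage mm x -0.74 y -11.78 underside z 20.36 | F x -7.7 y -0.1 z -2.0 | yaw err 0.13 tilt 0.22 w 0.156
turn to upright, deg about tool x -0.04 z -0.22
```

Request:
{"fn": "play_rows", "kwargs": {"increments": [[[0.0005,0,0],[0,0,0]],[[0.0003,0,0],[0,0,0]],[[0,0,0],[0,0,0]],[[0,0,0],[0,0,0]]]}}

```text
t: 17.15
eef_pos: [0.4996, 0.1648, 0.0361]
tool_rot: [0.46, -0.457, 0.539, -0.537]
contact_force: [-6.5, 3.2, -1.7]
gripper_width: 0.156
```

```bash
python3 -c "
from h import *
st();tilt()"
```

```text
t 17.15 stage mm x -0.76 y -11.96 underside z 20.37 | F x -6.9 y 2.1 z -1.7 | yaw err 0.15 tilt 0.27 w 0.156
turn to upright, deg about tool x -0.05 z -0.26
```

Edge contact is felt: y stopped at −12.0. I'll ease x, square the tilt and press down gently.

Request:
{"fn": "play_rows", "kwargs": {"increments": [[[0,0.0003,-0.0004],[0,0,-0.25]],[[0,0.0004,0],[0,0,0]],[[0,0.0003,0],[0,0,0]],[[0,0,0],[0,0,0]],[[0,0,0],[0,0,0]]]}}

```text
t: 17.57
eef_pos: [0.4996, 0.1649, 0.0358]
tool_rot: [-0.459, 0.458, -0.538, 0.539]
contact_force: [-8.9, 1.1, 6.4]
gripper_width: 0.157
```

```bash
python3 -c "
from h import *
st();tilt()"
```

```text
t 17.57 stage mm x -0.81 y -11.90 underside z 20.14 | F x -9.0 y -0.3 z 6.4 | yaw err 0.14 tilt 0.10 w 0.157
turn to upright, deg about tool x -0.10 z -0.02
```

Request:
{"fn": "play_rows", "kwargs": {"increments": [[[0.0003,0,-0.0005],[-0.1,0,0]],[[0,0.0001,0],[0,0,0]],[[0,0,0],[0,0,0]],[[0,0,0],[0,0,0]]]}}

```text
t: 17.9
eef_pos: [0.4996, 0.1649, 0.0359]
tool_rot: [0.459, -0.458, 0.538, -0.538]
contact_force: [-8.6, 3.0, 5.0]
gripper_width: 0.153
```

```bash
python3 -c "
from h import *
st();tilt()"
```

```text
t 17.90 stage mm x -0.82 y -11.90 underside z 20.15 | F x -8.9 y 1.6 z 5.0 | yaw err 0.14 tilt 0.07 w 0.153
turn to upright, deg about tool x -0.05 z -0.06
```

It's seated: about 9 N on the stop, 5 N down, the rest on the edge. Time to let go.

Request:
{"fn": "play_rows", "kwargs": {"increments": [[[0,0,0],[0,0,0]],[[0,0,0],[0,0,0]],[[0,0,0],[0,0,0]],[[0,0,0],[0,0,0]],[[0,0,0],[0,0,0]],[[0,0,0],[0,0,0]]], "gripper": 0.035}}

```text
t: 18.4
eef_pos: [0.5023, 0.1626, 0.036]
tool_rot: [-0.459, 0.457, -0.538, 0.54]
contact_force: [0.2, -0.3, -0.6]
gripper_width: 0.413
```

Request:
{"fn": "play_rows", "kwargs": {"increments": [[[0,-0.005,0],[0,0,0]],[[0,-0.01,0],[0,0,0]],[[0,-0.015,0],[0,0,0]],[[0,-0.02,0],[0,0,0]],[[0,-0.02,-0.006],[0,0,0]],[[0,-0.02,-0.015],[0,0,0]],[[0,0,-0.015],[0,0,0]],[[0,0,-0.012],[0,0,0]],[[0,0,0],[0,0,0]],[[0,0,0],[0,0,0]]]}}

```text
t: 19.23
eef_pos: [0.4538, 0.1703, 0.1258]
tool_rot: [-0.459, 0.457, -0.537, 0.54]
contact_force: [0.1, -0.0, -1.1]
gripper_width: 0.414
```

```bash
python3 - <<'E'
from h import *
st();tilt(); c,o=wrist(); np.savez('/tmp/w7.npz',**c)
im=cv2.resize(c['color'][0:210,130:390,::-1],None,fx=2.85,fy=2.85,interpolation=cv2.INTER_CUBIC)
cv2.imwrite('pics/w7.png',np.clip(im*1.3,0,255).astype(np.uint8))
E
```

```text
t 19.23 stage mm x -46.82 y -13.98 underside z 110.11 | F x 0.1 y -0.0 z -1.1 | yaw err 0.05 tilt 0.25 w 0.414
turn to upright, deg about tool x -0.25 z 0.02
```

View pics/w7.png

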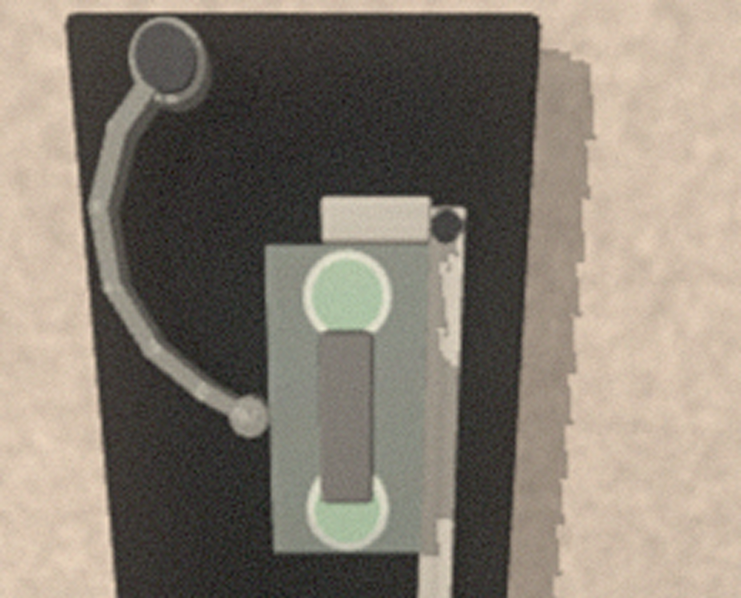

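The slide is in the stage, with the nose at (248,417) bearing on its long side. Its end is at the stop (y≈243) and its long side at the edge (x≈428). I'll look from nearer and straight above the stop/edge corner to check for gaps and flatness.

Request:
{"fn": "play_rows", "kwargs": {"increments": [[[0.007,0.01,0.006],[0.25,0,0]],[[0.007,0.01,0.006],[0,0,0]],[[0.007,0.01,0.006],[0,0,0]],[[0,0.01,0],[0,0,0]],[[0,0.006,0],[0,0,0]],[[0,0,0],[0,0,0]],[[0,0,0],[0,0,0]]]}}

```text
t: 19.87
eef_pos: [0.4685, 0.147, 0.0793]
tool_rot: [-0.46, 0.456, -0.537, 0.541]
contact_force: [0.0, 0.6, 0.2]
gripper_width: 0.407
```

```bash
python3 - <<'E'
from h import *
st(); I=[];Z=[]
for i in range(8):
    c,o=wrist(); I.append(c['color'].astype(float)); Z.append(c['range_z'])
im=np.mean(I,0); Z=np.mean(Z,0); np.savez('/tmp/w8.npz',im=im,Z=Z,**{k:c[k] for k in('R','t','intrinsics')})
# heights over slide: back-project everything, bin in stage coords
v,u=np.mgrid[0:384,0:512]; P=np.stack([u,v,np.ones_like(u)],-1)@np.linalg.inv(c['intrinsics']).T*Z[...,None]
X=(P-c['t'])@c['R']; d=X[...,:2]-O; sx,sy=d@EX*1e3,d@EY*1e3; h=X[...,2]*1e3
for x in(-30,30,38):
  for y in(-28,-18,0,5):
    m=(abs(sx-x)<3)&(abs(sy-y)<3)&(h<45); print(x,y,m.sum(),np.median(h[m]).round(2) if m.any() else '')
for x,y in((-20,40),(20,-55),(70,-20),(60,0)):
    m=(abs(sx-x)<4)&(abs(sy-y)<4); print('stage',x,y,np.median(h[m]).round(2) if m.any() else '')
uv=proj(np.r_[O+45*EX/1e3-35*EY/1e3,.03],c)[0];print(uv)
x0,y0=int(uv[0])-60,max(0,int(uv[1])-40)
z=cv2.resize(im[y0:y0+80,x0:x0+90,::-1].astype(np.uint8),None,fx=7,fy=7,interpolation=cv2.INTER_CUBIC)
print(x0,y0);cv2.imwrite('pics/w8.png',np.clip(z*1.4,0,255).astype(np.uint8))
E
```

```text
t 19.87 stage mm x -28.58 y -34.60 underside z 63.61 | F x -0.1 y 0.6 z 0.2 | yaw err 0.03 tilt 0.42 w 0.407
-30 -28 57 30.01
-30 -18 42 30.75
-30 0 26 30.08
-30 5 59 30.07
30 -28 76 30.07
30 -18 79 30.79
30 0 80 30.34
30 5 81 30.13
38 -28 78 30.05
38 -18 81 30.63
38 0 78 30.21
38 5 81 30.11
stage -20 40 19.78
stage 20 -55 19.69
stage 70 -20 19.73
stage 60 0 19.75
[254.41854448 109.85595993]
194 69
```

View pics/w8.png

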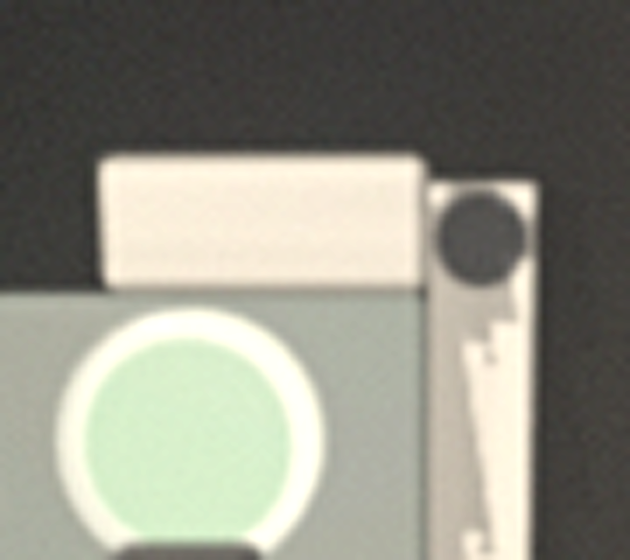

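```bash
python3 - <<'E'
from h import *
c=dict(np.load('/tmp/w8.npz')); Z=c['Z']
v,u=np.mgrid[0:384,0:512]; X=(np.stack([u,v,np.ones_like(u)],-1)@np.linalg.inv(c['intrinsics']).T*Z[...,None]-c['t'])@c['R']
d=X[...,:2]-O; sx,sy=d@EX*1e3,d@EY*1e3; h=X[...,2]*1e3
for n,x,y,w,e in(('stop',51,-20,2,10),('edge',0,-40,30,2),('rib',10,-12,8,4),('rib',-5,-12,5,4),('stage',70,-20,8,30)):
    m=(abs(sx-x)<w)&(abs(sy-y)<e); print(n,m.sum(),np.percentile(h[m],[20,50,80]).round(2) if m.any() else '')
for x in(-40,-30,30,40):
  for y in (-30,7): 
    m=(abs(sx-x)<3)&(abs(sy-y)<3);print(x,y,m.sum(),h[m].mean().round(2) if m.any() else '')
E
```

```text
stop 218 [33.53 33.71 33.93]
edge 1296 [ 24.77 159.4  167.63]
rib 354 [59.92 60.09 60.32]
rib 433 [ 60.07 130.1  175.81]
stage 2361 [19.52 19.73 19.95]
-40 -30 61 30.28
-40 7 351 124.61
-30 -30 63 31.94
-30 7 318 117.72
30 -30 85 31.73
30 7 83 30.78
40 -30 80 31.84
40 7 89 30.08
```

Depth says stage and stop both read 0.3 mm low while the plate and rib read true. So the slide is held about 0.3 mm off the stage. I'll press it home with the shut fingertips on the rib's top.

Request:
{"fn": "play_rows", "kwargs": {"increments": [[[0,-0.01,0],[0,0,0]],[[0,-0.01,0],[0,0,0]],[[-0.0057,0,0.007],[0,0,0]],[[-0.0057,0,0.007],[0,0,0]],[[-0.0057,0,0.007],[0,0,0]],[[-0.0056,0,0.007],[0,0,0]],[[0,0,0],[0,0,0]],[[0,0,0],[0,0,0]],[[0,0,0],[0,0,0]],[[0,0,0],[0,0,0]]], "gripper": 0.0}}

```text
t: 21.1
eef_pos: [0.4995, 0.1643, 0.0998]
tool_rot: [-0.459, 0.456, -0.537, 0.541]
contact_force: [0.2, 0.0, -0.2]
gripper_width: -0.003
```

```bash
python3 -c "
from h import *
st();tilt()"
```

```text
t 21.10 stage mm x -0.76 y -12.51 underside z 84.08 | F x 0.2 y 0.1 z -0.2 | yaw err -0.00 tilt 0.45 w -0.003
turn to upright, deg about tool x -0.45 z 0.04
```

Request:
{"fn": "play_rows", "kwargs": {"increments": [[[0,0.008,0],[-0.45,0,0]],[[0,0.01,0],[0,0,0]],[[0,0.01,0],[0,0,0]],[[0,0.006,0],[0,0,0]],[[0,0.003,0],[0,0,0]],[[0,0.001,0],[0,0,0]],[[0,0,0],[0,0,0]],[[0,0,0],[0,0,0]],[[0,0,0],[0,0,0]]]}}

```text
t: 21.85
eef_pos: [0.5005, 0.1647, 0.0625]
tool_rot: [-0.458, 0.457, -0.539, 0.539]
contact_force: [-0.0, 0.9, 0.4]
gripper_width: -0.0
```

Request:
{"fn": "play_rows", "kwargs": {"increments": [[[0,0.0005,0],[0,0,0]],[[0,0.0003,0],[0,0,0]],[[0,0.0002,0],[0,0,0]],[[0,0,0],[0,0,0]],[[0,0,0],[0,0,0]]]}}

```text
t: 22.27
eef_pos: [0.5002, 0.1646, 0.0612]
tool_rot: [-0.458, 0.458, -0.539, 0.539]
contact_force: [-0.4, 0.7, -0.1]
gripper_width: 0.006
```

Request:
{"fn": "play_rows", "kwargs": {"increments": [[[0,0.0005,0],[0,0,0]],[[0,0.0003,0],[0,0,0]],[[0,0.0002,0],[0,0,0]],[[0,0,0],[0,0,0]],[[0,0,0],[0,0,0]]]}}

```text
t: 22.68
eef_pos: [0.5003, 0.1647, 0.0604]
tool_rot: [-0.458, 0.458, -0.539, 0.539]
contact_force: [-1.6, -0.4, 4.7]
gripper_width: 0.005
```

Request:
{"fn": "play_rows", "kwargs": {"increments": [[[0,0.0003,0],[0,0,0]],[[0,0,0],[0,0,0]],[[0,0,0],[0,0,0]]]}}

```text
t: 22.93
eef_pos: [0.5002, 0.1647, 0.0601]
tool_rot: [-0.458, 0.458, -0.539, 0.539]
contact_force: [-1.3, -0.6, 5.4]
gripper_width: 0.001
```

Request:
{"fn": "play_rows", "kwargs": {"increments": [[[0,0.0003,0],[0,0,0]],[[0,0,0],[0,0,0]],[[0,0,0],[0,0,0]]]}}

```text
t: 23.18
eef_pos: [0.5002, 0.1647, 0.0601]
tool_rot: [-0.458, 0.458, -0.539, 0.539]
contact_force: [-2.4, -0.3, 9.3]
gripper_width: -0.002
```

Request:
{"fn": "play_rows", "kwargs": {"increments": [[[0,0.0002,0],[0,0,0]],[[0,0,0],[0,0,0]],[[0,0,0],[0,0,0]]]}}

```text
t: 23.43
eef_pos: [0.5003, 0.1646, 0.0601]
tool_rot: [-0.458, 0.458, -0.539, 0.539]
contact_force: [-4.3, -0.5, 11.3]
gripper_width: -0.0
```

It yielded 0.3 mm and then went stiff at z=0.0601: seated. Now I'll lift off and check again with the camera.

Request:
{"fn": "play_rows", "kwargs": {"increments": [[[0,-0.001,0],[0,0,0]],[[0,-0.005,0],[0,0,0]],[[0,-0.015,0],[0,0,0]],[[0.0057,0,-0.007],[0,0,0]],[[0.0057,0,-0.007],[0,0,0]],[[0.0057,0,-0.007],[0,0,0]],[[0.0056,0,-0.007],[0,0,0]],[[0,0,0],[0,0,0]],[[0,0,0],[0,0,0]]]}}

```text
t: 24.18
eef_pos: [0.468, 0.1461, 0.08]
tool_rot: [-0.458, 0.458, -0.539, 0.539]
contact_force: [0.7, 0.3, 0.1]
gripper_width: -0.005
```

```bash
python3 - <<'E'
from h import *
st(); I=[];Z=[]
for i in range(8):
    c,o=wrist(); I.append(c['color'].astype(float)); Z.append(c['range_z'])
im=np.mean(I,0); Z=np.mean(Z,0); np.savez('/tmp/w9.npz',im=im,Z=Z,**{k:c[k] for k in('R','t','intrinsics')})
v,u=np.mgrid[0:384,0:512]; X=(np.stack([u,v,np.ones_like(u)],-1)@np.linalg.inv(c['intrinsics']).T*Z[...,None]-c['t'])@c['R']
d=X[...,:2]-O; sx,sy=d@EX*1e3,d@EY*1e3; h=X[...,2]*1e3
for n,x,y,w,e in(('stop',51,-20,2,10),('rib',10,-12,8,4),('stage',70,-20,8,30),('stage',20,-55,20,6),('pl',38,-29,2,3),('pl',38,5,3,3),('pl',-30,-28,3,3),('pl',-30,5,3,3)):
    m=(abs(sx-x)<w)&(abs(sy-y)<e)&(h<80); print(n,x,y,m.sum(),np.median(h[m]).round(2) if m.any() else '')
uv=proj(np.r_[O+45*EX/1e3-35*EY/1e3,.03],c)[0]
x0,y0=int(uv[0])-80,max(0,int(uv[1])-40)
z=cv2.resize(im[y0:y0+100,x0:x0+130,::-1].astype(np.uint8),None,fx=6,fy=6,interpolation=cv2.INTER_CUBIC)
cv2.imwrite('pics/w9.png',np.clip(z*1.4,0,255).astype(np.uint8))
# profile along stage x across the stop face / along y across the edge, brightness
def prof(a,b,z,n=41):
    P=np.linspace(a,b,n); W=np.c_[O+P[:,:1]*EX/1e3+P[:,1:2]*EY/1e3,np.full(n,z)]
    p=proj(W,c).astype(np.float32); g=cv2.remap(im.sum(2).astype(np.float32),p[:,0][:,None],p[:,1][:,None],cv2.INTER_LINEAR)[:,0]
    return g.round().astype(int)
print(prof([40,-28],[50,-28],.03,21)); print(prof([40,-10],[50,-10],.03,21)); print(prof([35,-30],[35,-40],.028,21)); print(prof([-30,-30],[-30,-40],.028,21))
E
```

```text
t 24.18 stage mm x -28.90 y -35.55 underside z 64.27 | F x 0.6 y 0.4 z 0.1 | yaw err -0.02 tilt 0.04 w -0.005
stop 51 -20 222 33.52
rib 10 -12 368 59.62
stage 70 -20 2377 19.53
stage 20 -55 948 19.51
pl 38 -29 54 29.56
pl 38 5 84 29.6
pl -30 -28 57 29.54
pl -30 5 56 29.61
[363 363 363 363 366 365 362 349 333 325 373 423 463 488 489 489 487 490
 494 496 499]
[491 526 549 559 556 517 433 374 339 324 376 428 468 489 491 490 490 490
 492 495 499]
[364 364 364 364 363 362 359 350 325 314 333 372 392 393 392 391 390 402
 433 477 498]
[351 351 351 352 353 353 348 337 318 307 315 346 366 374 373 375 373 369
 362 359 360]
```

View pics/w9.png

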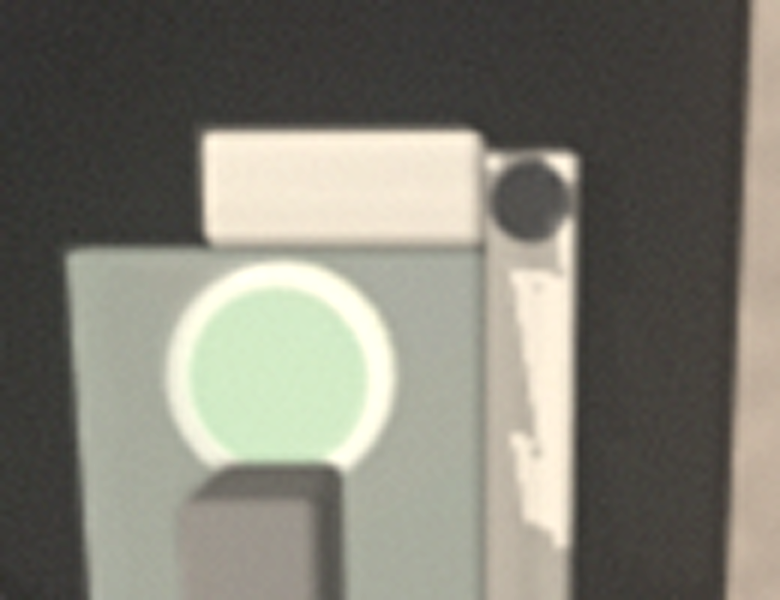

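Plate minus stage is now 10.06 mm at all four corners. The dark line at the stop is no wider than the one at the edge, where the sprung arm keeps the slide in contact. The robot is clear, so I'll raise it and hand in.

Request:
{"fn": "play_rows", "kwargs": {"increments": [[[0,-0.02,0],[0,0,0]],[[0,-0.03,0],[0,0,0]],[[0,-0.02,0],[0,0,0]],[[0,0,0],[0,0,0]],[[0,0,0],[0,0,0]]]}}

```text
t: 25.0
eef_pos: [0.4697, 0.147, 0.1513]
tool_rot: [-0.459, 0.457, -0.538, 0.54]
contact_force: [0.8, 0.2, -0.6]
gripper_width: 0.002
```

```bash
python3 -c "
from h import *
st()
from station import hand_in
print(hand_in())"
```

```text
t 25.00 stage mm x -27.42 y -34.38 underside z 135.60 | F x 0.7 y 0.4 z -0.6 | yaw err -0.01 tilt 0.21 w 0.002
the job is handed in; nothing more can be done
None
```

The slide is loaded in the black stage and the job is handed in at t = 25 s, with the robot clear and touching nothing. I carried it just over the fixed edge and felt for the end stop. Then I pushed the sprung arm back with the slide's long side, set it down, pressed it against stop and edge, and let go.

**Found and mended:** after I let go, the depth image showed the slide held about 0.3 mm off the stage. I pressed it home with shut fingertips on the rib.

**Last checks:**
- **Flat on the stage:** the plate top reads 10.06 mm above the stage, even at all four corners.
- **Against stop and edge:** no open gap is visible at either, to about 0.2 mm. I did not repeat the push on the stop after the final press down; I relied on the picture for that.
- **Arm:** in the picture just after release, its nose bears on the slide's long side.

**Forces:** pushes on the stage, edge and stop stayed at or below about 9 N, except that the final press down peaked at 11.3 N at the wrist, a little over the 10 N guide; part of that went into overcoming the arm's drag.

The bottle, jar and brush were not touched, as far as I could tell. I kept clear of them but took no final picture to confirm it.

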